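Start up the labelling desk

ROBOT

A 6-joint arm with a two-finger parallel gripper is mounted at the origin on the work surface. World frame = base frame: x ahead of the robot, y to its left, z up, the work surface at z = 0. Lengths are in m, angles in rad, forces in N, time in s.
With the tool pointing down it reaches from about 0.3 to 0.85 m from the base axis. Payload 4.2 kg.
Tool frame: the origin (TCP) lies between the finger pads; the fingertips stand 14 mm ahead of it and the grasp point (between the pads) lies 5 mm behind it; z points along the fingers, y is the direction in which the jaws open and shut (so a half turn about z gives the same grasp; the last joint's range is limited). The gripper opens to 91 mm and grips with 3 to 60 N. Pads are 32 mm wide; open, the fingers measure 118 mm over their backs; the gripper's body (76 mm by 178 mm) begins 60 mm behind the grasp point.
Start: joints at [-1.244, 0.32, 1.565, -0, 1.257, -0.02], TCP at [0.195, -0.541, 0.228] pointing down, gripper open.
Joint ranges: [-3.11, 3.11], [-0.84, 2.01], [0.21, 2.61], [-1.34, 4.49], [0.05, 2.63], [-2.56, 2.56]. Speed limits (rad/s): [2.57, 2.57, 3.14, 3.14, 3.14, 3.14].

INTERFACE

Orientations are given as a unit quaternion [x, y, z, w].
In Python, from plant import observe, imaging, order gives the robot as it stands.
- The arm moves only by the tool jog_arm, never from a script. Its argument "plan" is a list of rows, each an object with "claw": the opening, from 0 (shut) to 1 (fully open); "slide": the shift along the tool's x, y, z in m, a list of three; "roll": the turn about the tool's z in degrees. A call has exactly 10 rows; each row shifts and turns the commanded pose from where the row before left it, along the tool's axes as they then stand; what a row does not reach is not made up. A row lasts 1/12 s, in which the tool goes at most 41.7 mm and 7.16 degrees, less where a joint would pass 70% of its speed; a pose out of reach is approached as far as the arm can. A call with a gripper value outside its range is refused whole. The fingers move at their own pace and stop on an object; "force" is the grip in N (left out, the last holds). Time passes only in rows, so rows that do not move let the fingers close, or fill a call up. It gives the time, the measured TCP pose, the force and the opening at its end, in the units of the state.
- observe(): the state, without advancing time (a new reading comes with each control period).
- imaging.snapshot(name): name is "scene" or "top"; returns a dict with "pixels" (400x640x3 uint8, blue, green, red), "vertical_fov" (degrees; the focal length in pixels is half the picture's height over the tangent of half this angle, whatever the lens; pixels are square), "cx", "cy" (the principal point, pixels), "world_to_cam" (4x4, takes a point from world to camera coordinates). Camera axes: x right, y down, z forward; pixel columns grow to the right and rows downward; lengths in m; the calibration is good to about 2 mm. A picture is of the moment at which its call begins. There is no depth.
- order.finish_job(): hands the job in, once; it reports no verdict.
The state is a dict: "clock": time; "q": joint angles; "qd": joint speeds; "tau": joint torques, N m; "ee_pos": TCP position; "tool_rot": TCP orientation; "wrist_force": force on the tool from outside, world axes, zero at the start; "wrist_torque": the same for the moment, N m; "opening": opening from 0.0 (shut) to 1.0 (fully open).
Only numpy, scipy, OpenCV 4.12 (cv2) and the standard library are available. Lean on these libraries where they do the work, as an engineer would, in place of code of your own. Each camera call takes 0.05 s, during which the arm holds its last target.

TASK

Start up the labelling desk by pressing only, picking nothing up: tip the power strip's rocker over to on by pressing its raised half, then push in the round power key on the flat computer, then the oblong power key on the label printer, each all the way so that it stays. Leave the computer's small square key and the printer's small round key unpressed, do not shift or lift the power strip, leave the other things on the desk where they stand, and finish clear of everything.

Things in the scene. Friction and masses are not known exactly. Their poses are not given: they have to be found in the camera images.
- strip: loose power strip, white plastic, 240 long (own x) x 60 wide (own y), its top 40 mm above the desk (a 2 mm higher surround round the rocker), on rubber feet, about 0.6 kg. Three sockets, and a rocker switch centred 75 mm along +x from the middle. Origin: centre of the underside, z up.
- rocker (a joint): grey rocker of the power strip, rad: 0 to 0.04 at the start (off), 0.40 at its stop (on); stays where left (about 4 N at the press point moves it). 52 long (strip's x) x 28 wide, two flat 26 mm halves meeting in a shallow V at the hinge, which runs across the strip 47 mm above the desk. Off: the half at the strip's +x end slopes up outward by 0.40 rad, the other lies level.
- rocker_press (a point): point on the upper face of the half that is raised when off, 18 mm out from the hinge, moves with the rocker: off 54 mm above the desk, on 47 mm (that half then lies level, the other slopes up). Press straight down here or farther out; fingers reaching over the hinge would also bear on the other half.
- computer: small flat computer, black plastic, 160 x 160 x 48 mm high, standing firm on the desk. Two grey keys on its top, 80 mm apart: the round power key and the square reset key. Origin: centre of the underside, z up.
- power_key (a joint): round power key, diameter 30 mm, m: 0 out, 0.006 fully in; moves straight down under about 3 N and stays where it is left.
- power_key_top (a point): centre of the top face of the round power key, moves with it: 58 mm above the desk when out, 52 mm fully in (still 4 mm above the computer's top).
- reset_key (a joint): square reset key, m: 0 out, 0.006 fully in; springs back (about 1 N to start it, 5 N fully in). Not to be pressed.
- reset_key_top (a point): centre of the top face of the square reset key, 22 x 22 mm, 58 mm above the desk.
- printer: label printer, white plastic, 170 (own x) x 150 (own y) x 100 mm high, standing firm, with a grey cover 14 mm higher over the rear part of its top (own x from 2 to 78 mm). Two grey keys on the front part of the top. Origin: centre of the underside, z up, front to own -x.
- print_key (a joint): oblong power key of the printer, m: 0 out, 0.006 fully in; moves straight down under about 3 N and stays where it is left.
- print_key_top (a point): centre of the top face of the oblong key, 18 (printer's x) x 44 mm (printer's y), moves with it: 110 mm above the desk when out, 104 mm fully in (still 4 mm above the printer's top).
- feed_key (a joint): small round paper feed key of the printer, m: 0 out, 0.006 fully in; springs back (about 1 N to start it, 5 N fully in). Not to be pressed.
- feed_key_top (a point): centre of the top face of the small round feed key, diameter 22 mm, 110 mm above the desk.
- stamp: loose office stamp, 28 x 28 x 62 mm high, origin under its centre. Stands among the equipment.
- glue: loose glue stick, upright, diameter 28 mm, 88 mm high, origin under its centre. Stands among the equipment.
- mug: loose white mug, diameter 76 mm, 85 mm high, handle to own +y, origin under its centre. Far part of the desk.
- stapler: loose black stapler, 36 (own x) x 135 (own y) x 46 mm high, origin under its centre. Far part of the desk.
- mouse: loose computer mouse, 86 (own x) x 50 x 32 mm high, origin under its centre. Near the robot.
- tape: loose roll of tape lying flat, diameter 72 mm, hole 52 mm, 24 mm high, origin under its centre. Far part of the desk.
- jar: loose lidded jar, diameter 60 mm, 75 mm high, origin under its centre. Far part of the desk.
Not all that is in view belongs to the job. What is shaped like the printer but orange is not meant.

How it is judged:
On the way, in this order (a step that is already met when the one before it is completed fails the run):
1. the power strip's rocker is tipped to on (value of joint rocker above 0.32 rad), for 0.2 s.
2. the computer's round power key is pushed in (value of joint power_key above 0.0045 m), for 0.2 s.
3. the printer's oblong power key is pushed in (value of joint print_key above 0.0045 m), for 0.2 s.
At the end, for the whole second after the job is handed in: The rocker is on (over 0.32 of its 0.40 rad), the round and the oblong power keys are in by more than 4.5 of their 6 mm, the square and the small round key are out, the strip lies flat, at rest and within 30 mm of where it was, and every other loose thing is within 30 mm of where it was (value of joint rocker above 0.32 rad and value of joint each of power_key, print_key above 0.0045 m and value of joint each of reset_key, feed_key below 0.001 m and distance of each of strip, stamp, glue, mug, stapler, mouse, tape, jar from where it was at the start of the episode below 0.03 m and height (world z) of strip below 0.01 m and angle between strip's own z axis and vertical below 0.1 rad and linear speed of strip below 0.02 m/s); the robot touches nothing.
It fails at once if the computer's power key is pressed (over 3 mm) while the strip is off (rocker under 0.25 rad) (value of joint power_key above 0.003 m and value of joint rocker below 0.25 rad).
It fails at once if the printer's power key is pressed (over 3 mm) while the computer's is not in (under 3 mm) (value of joint print_key above 0.003 m and value of joint power_key below 0.003 m).
It fails at once if the square reset key or the small round feed key is pressed (over 2.5 mm) (value of joint any of reset_key, feed_key above 0.0025 m).
It fails at once if the power strip is lifted (15 mm) or shifted (over 30 mm) (height (world z) of strip above 0.015 m or distance of strip from where it was at the start of the episode above 0.03 m).
It fails at once if a bystander is lifted, carried or pushed away (over 30 mm) (distance of any of stamp, glue, mug, stapler, mouse, tape, jar from where it was at the start of the episode above 0.03 m).
It also fails if it takes over 54 s, if anything falls off the work surface, if the arm or the gripper's body presses on something with over 40 N, if the wrist force passes 120 N, or if a joint passes its speed limit or range.

## Working session

There is one attempt and no reset: what is moved stays moved. The work goes in short steps, Python scripts to look and compute and a tool call to move; the robot and the scene stay as the last step left them, time stands still between calls to the robot, and variables do not carry over. Pictures are saved under pics/ and viewed, and the job is handed in when it is done.

Besides the shell and the picture viewer there is one more tool, called after ">>>" as a command line: name --argument value ..., lists and objects as JSON in quotes. jog_arm: Moves the arm, as the interface text tells. Its arguments: {"type":"object","properties":{"plan":{"type":"array"},"force":{"type":"number"}},"required":["plan"]}

```bash
mkdir -p pics; ls; python3 - <<'E'
from plant import observe, imaging
import cv2,numpy as np
print(observe())
for n in("scene","top"):
    s=imaging.snapshot(n); cv2.imwrite(f"pics/{n}0.png",s["pixels"])
    np.savez(f"{n}0.npz",**{k:s[k] for k in s})
    print(n,{k:s[k] for k in s if k!="pixels"})
E
```

```text
pics
{'clock': 0.0, 'q': array([-1.24398787e+00,  3.20297127e-01,  1.56568275e+00, -4.95576073e-07,
        1.25740619e+00, -1.99406888e-02]), 'qd': array([-0.00123356,  0.00044263, -0.00072092,  0.00034283, -0.00114686,
        0.00160203]), 'tau': array([ 2.09067301e-03, -4.12461019e+01, -2.31976408e+01,  7.29205948e-02,
        4.57879307e-02, -1.50719607e-04]), 'ee_pos': array([ 0.19528532, -0.54030357,  0.22711583]), 'tool_rot': array([ 9.85007829e-01,  1.72507314e-01, -1.37278296e-04, -8.86132533e-04]), 'wrist_force': array([ 0.05914745,  0.46336105, -0.72771501]), 'wrist_torque': array([-0.02573499,  0.01534821,  0.01265129]), 'opening': 1.002058401498451}
scene {'vertical_fov': 49.186064487469764, 'cx': 321.6191650691835, 'cy': 202.24393449765094, 'world_to_cam': array([[-0.01559051,  0.99983668, -0.00914039, -0.01144147],
       [ 0.8452356 ,  0.00829503, -0.53432946, -0.36166857],
       [-0.53416638, -0.01605625, -0.84522688,  1.38925574],
       [ 0.        ,  0.        ,  0.        ,  1.        ]])}
top {'vertical_fov': 52.69056924892308, 'cx': 307.77791485150493, 'cy': 199.69827067535016, 'world_to_cam': array([[ 0.02077522, -0.99974749,  0.00856404, -0.00854853],
       [-0.98371422, -0.02197018, -0.17839183,  0.48014512],
       [ 0.17853494, -0.00471843, -0.98392226,  1.08143131],
       [ 0.        ,  0.        ,  0.        ,  1.        ]])}
```

View pics/scene0.png

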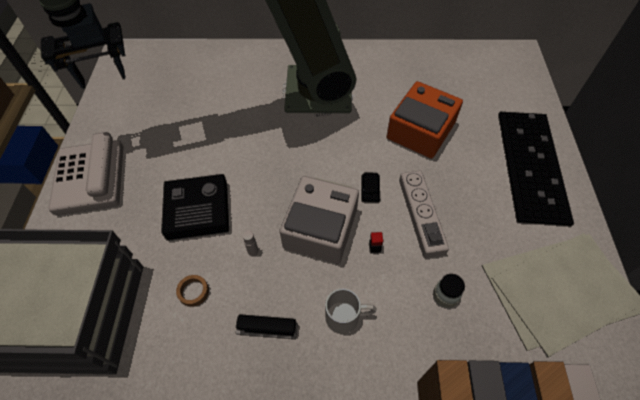

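View pics/top0.png

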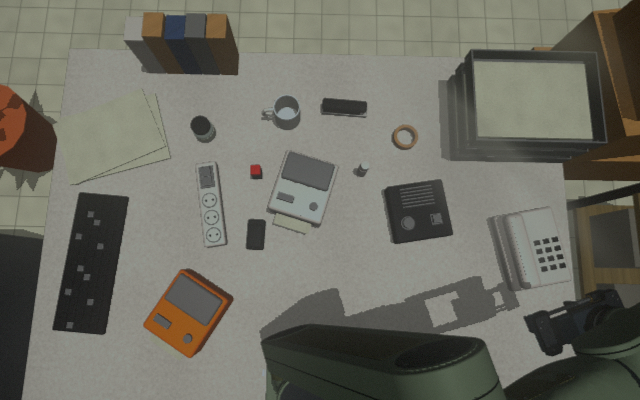

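The scene view shows the white printer near (320,215), the strip near (424,212) with its rocker at the far end, the computer near (195,205), the stamp at (376,241) and the glue at (251,243). I'll enlarge these next.

```bash
python3 - <<'E'
import cv2,numpy as np
def crop(n,x,y,w,h,f,o):
    im=cv2.imread(f"pics/{n}0.png")[y:y+h,x:x+w]
    im=cv2.convertScaleAbs(im,alpha=1.3,beta=10)
    im=cv2.resize(im,None,fx=f,fy=f,interpolation=cv2.INTER_CUBIC)
    for i in range(0,w,10):
        cv2.line(im,(i*f,0),(i*f,6),(0,255,255),1)
        if i%20==0: cv2.putText(im,str(x+i),(i*f,18),0,.4,(0,0,255),1)
    for i in range(0,h,10):
        cv2.line(im,(0,i*f),(6,i*f),(0,255,255),1)
        if i%20==0: cv2.putText(im,str(y+i),(8,i*f+4),0,.4,(0,0,255),1)
    cv2.imwrite(o,im)
crop("top",190,140,160,115,5,"pics/c1.png")
crop("top",340,150,120,100,6,"pics/c2.png")
crop("scene",360,160,100,100,6,"pics/c3.png")
crop("scene",150,160,220,110,3,"pics/c4.png")
E
```

```text
(no output)
```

View pics/c1.png

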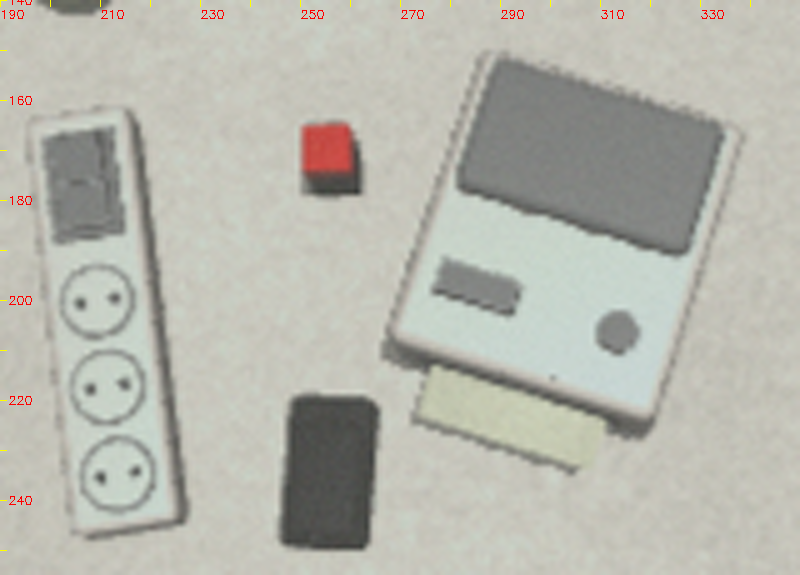

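View pics/c2.png

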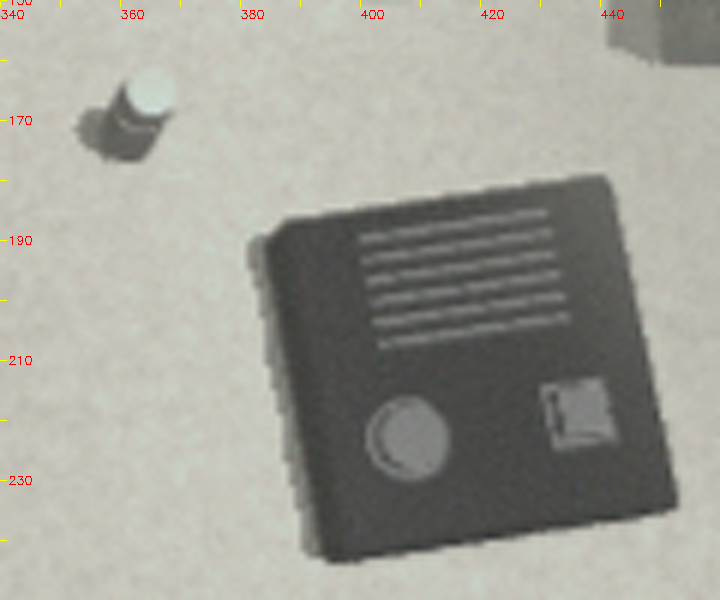

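View pics/c3.png

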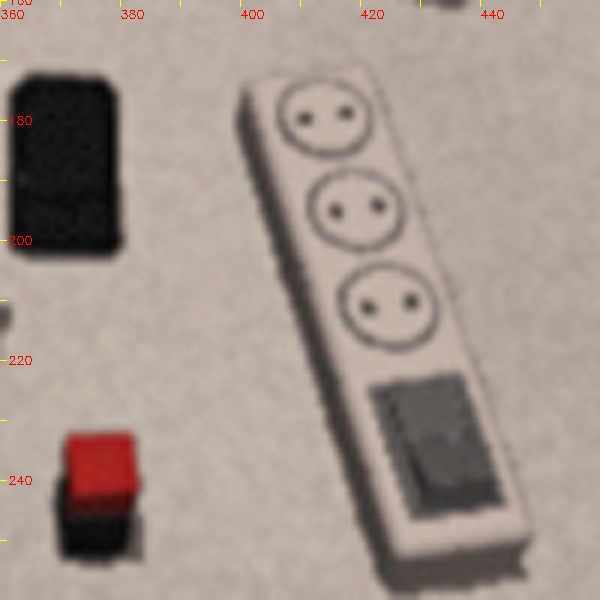

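View pics/c4.png

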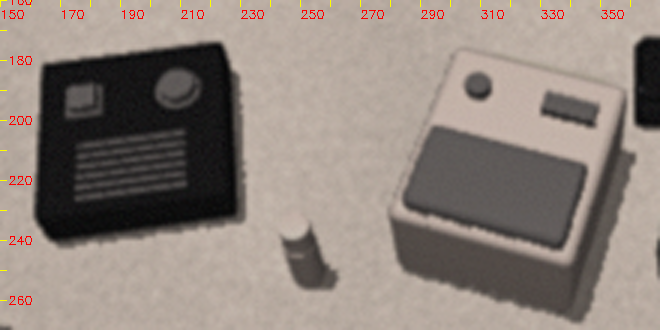

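```bash
cat > h.py <<'E'
import numpy as np
C={n:dict(np.load(f"{n}0.npz")) for n in("scene","top")}
def back(n,uv,z):
    c=C[n];f=200/np.tan(np.radians(float(c["vertical_fov"]))/2)
    T=c["world_to_cam"];R=T[:3,:3];o=-R.T@T[:3,3]
    d=R.T@np.array([(uv[0]-c["cx"])/f,(uv[1]-c["cy"])/f,1.]);return (o+d*(z-o[2])/d[2])[:2]
def proj(n,p):
    c=C[n];f=200/np.tan(np.radians(float(c["vertical_fov"]))/2)
    q=c["world_to_cam"]@np.r_[p,1];return np.r_[f*q[0]/q[2]+c["cx"],f*q[1]/q[2]+c["cy"]]
E
python3 - <<'E'
from h import *
P=dict(s1=((209.4,200),(424.7,211.2),.04),s2=((211.6,217.4),(419.2,195),.04),s3=((213.4,235),(414.2,179.7),.04),
rock=((206.8,177.2),(432.8,234.3),.044),pk=((408,223),(209.3,189.3),.058),rk=((437.2,218.7),(177.3,192.3),.058),
prk=((285.2,197.4),(340,196),.11),fk=((313.4,206.4),(309.3,188.7),.11),stamp=((255.4,169.6),(376.7,237.5),.062),glue=((365,165),(248.3,236.7),.088),
c1=((198,162.4),)*1+((0,0),.04),c2=((216,161.6),(448,249),.04),c3=((227,244),(0,0),.04),c4=((205,246),(401,174),.04))
for k,(a,b,z) in P.items():
    A=back("top",a,z);B=back("scene",b,z);print(k,A.round(4),B.round(4),(A-B).round(4))
E
```

```text
s1 [0.4738 0.2758] [0.477  0.2779] [-0.0032 -0.002 ]
s2 [0.4251 0.2666] [0.4285 0.2691] [-0.0034 -0.0025]
s3 [0.3766 0.2586] [0.3805 0.261 ] [-0.0039 -0.0024]
rock [0.5379 0.2863] [0.5446 0.2892] [-0.0067 -0.0029]
pk [ 0.4191 -0.2725] [ 0.4281 -0.2682] [-0.009  -0.0043]
rk [ 0.4327 -0.3527] [ 0.438  -0.3485] [-0.0054 -0.0042]
prk [0.4729 0.0613] [0.4792 0.0636] [-0.0063 -0.0023]
fk [ 0.4507 -0.0129] [ 0.459 -0.01 ] [-0.0083 -0.0029]
stamp [0.5583 0.1488] [0.5642 0.151 ] [-0.0059 -0.0022]
glue [ 0.5714 -0.1515] [ 0.579  -0.1479] [-0.0076 -0.0036]
c1 [0.5812 0.315 ] [-0.4068 -1.1661] [0.9881 1.4811]
c2 [0.5848 0.2643] [0.5816 0.3216] [ 0.0031 -0.0573]
c3 [0.3528 0.22  ] [-0.4068 -1.1661] [0.7596 1.3861]
c4 [0.3461 0.2796] [0.3624 0.2279] [-0.0163  0.0517]
```

>>> jog_arm --plan '[{"claw":0,"slide":[0,0,0],"roll":5},{"claw":0,"slide":[0,0,0],"roll":5},{"claw":0,"slide":[0.021,-0.031,0],"roll":0},{"claw":0,"slide":[0.021,-0.031,0],"roll":0},{"claw":0,"slide":[0.021,-0.031,0],"roll":0},{"claw":0,"slide":[0.021,-0.031,0],"roll":0},{"claw":0,"slide":[0.021,-0.031,0],"roll":0},{"claw":0,"slide":[0.021,-0.031,0],"roll":0},{"claw":0,"slide":[0.021,-0.031,0],"roll":0},{"claw":0,"slide":[0.021,-0.031,0],"roll":0}]' --force 20

```text
clock: 0.93
ee_pos: [0.3185, -0.2658, 0.2277]
tool_rot: [0.996, 0.086, -0.0, -0.0]
wrist_force: [-0.6, 0.4, 0.4]
opening: 0.298
```

>>> jog_arm --plan '[{"claw":0,"slide":[0.021,-0.031,0],"roll":0},{"claw":0,"slide":[0.021,-0.031,0],"roll":0},{"claw":0,"slide":[0.021,-0.031,0],"roll":0},{"claw":0,"slide":[0.021,-0.031,0],"roll":0},{"claw":0,"slide":[0.021,-0.031,0],"roll":0},{"claw":0,"slide":[0.021,-0.031,0],"roll":0},{"claw":0,"slide":[0.021,-0.031,0],"roll":0},{"claw":0,"slide":[0.021,-0.031,0],"roll":0},{"claw":0,"slide":[0.021,-0.031,0],"roll":0},{"claw":0,"slide":[0.021,-0.031,0],"roll":0}]'

```text
clock: 1.77
ee_pos: [0.4723, 0.0757, 0.2277]
tool_rot: [0.996, 0.086, -0.0, 0.0]
wrist_force: [-0.1, -0.8, -0.3]
opening: 0.004
```

>>> jog_arm --plan '[{"claw":0,"slide":[0.0183,-0.0282,0],"roll":0},{"claw":0,"slide":[0.0183,-0.0282,0],"roll":0},{"claw":0,"slide":[0.0183,-0.0282,0],"roll":0},{"claw":0,"slide":[0.0183,-0.0282,0],"roll":0},{"claw":0,"slide":[0.0183,-0.0282,0],"roll":0},{"claw":0,"slide":[0.0183,-0.0282,0],"roll":0},{"claw":0,"slide":[0.0183,-0.0282,0],"roll":0},{"claw":0,"slide":[0,0,0.04],"roll":0},{"claw":0,"slide":[0,0,0.04],"roll":0},{"claw":0,"slide":[0,0,0.04],"roll":0}]'

```text
clock: 2.6
ee_pos: [0.5646, 0.291, 0.1064]
tool_rot: [0.996, 0.087, 0.001, -0.0]
wrist_force: [0.2, -0.5, -0.0]
opening: 0.006
```

```bash
cat >> h.py <<'E'
import cv2
def crop(src,x,y,w,h,f,o,pts=()):
    im=src[y:y+h,x:x+w]
    im=cv2.convertScaleAbs(im,alpha=1.3,beta=10)
    im=cv2.resize(im,None,fx=f,fy=f,interpolation=cv2.INTER_CUBIC)
    for i in range(0,w,10):
        cv2.line(im,(i*f,0),(i*f,6),(0,255,255),1)
        if i%20==0: cv2.putText(im,str(x+i),(i*f,18),0,.4,(0,0,255),1)
    for i in range(0,h,10):
        cv2.line(im,(0,i*f),(6,i*f),(0,255,255),1)
        if i%20==0: cv2.putText(im,str(y+i),(8,i*f+4),0,.4,(0,0,255),1)
    for p in pts: cv2.circle(im,(int((p[0]-x)*f),int((p[1]-y)*f)),3,(0,255,0),1)
    return im
E
cat > look.py <<'E'
import sys
from h import *
from plant import observe,imaging
o=observe();p=o["ee_pos"];print(p,o["wrist_force"],o["clock"])
tip=p-[0,0,.014];ims=[]
for n in("scene","top"):
    s=imaging.snapshot(n)["pixels"];u=proj(n,tip);print(n,"tip px",u.round(1))
    x=int(min(max(u[0]-35,0),570));y=int(min(max(u[1]-45,0),310));ims.append(crop(s,x,y,70,90,5,None,[u]))
cv2.imwrite(f"pics/{sys.argv[1]}.png",np.hstack(ims))
E
python3 look.py l1
```

```text
[0.56461313 0.29102198 0.10643632] [ 0.1802277  -0.50622857 -0.00515379] 2.6
scene tip px [439.  232.1]
top tip px [201.4 163.3]
```

View pics/l1.png

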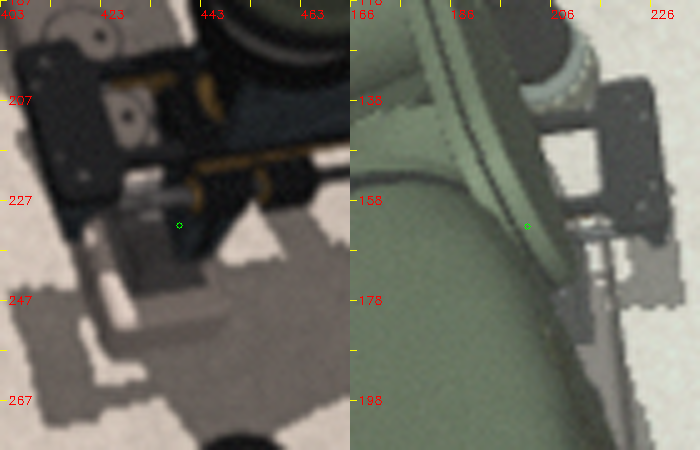

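```bash
python3 - <<'E'
from h import *
for uv in [(425.8,252.5),(448.3,249.2),(401,174),(419.5,171.3)]: print(back("scene",uv,.04).round(4))
print("rocker surround corners")
for uv in [(421.7,224.5),(437.2,222.2),(444.2,244.2),(428.7,246.7)]: print("s",back("scene",uv,.042).round(4))
for uv in [(198.6,167.4),(213,165.6),(215,186.6),(200.6,188.6)]: print("t",back("top",uv,.042).round(4))
for dx in(.016,-.016):
  for dy in(.0135,-.0135): print(proj("scene",[.5646+dx,.291+dy,.0924]).round(1))
E
```

```text
[0.5914 0.2679]
[0.5821 0.3222]
[0.3624 0.2279]
[0.3531 0.2777]
rocker surround corners
s [0.5165 0.2658]
s [0.5096 0.3046]
s [0.57   0.3137]
s [0.577 0.276]
t [0.5662 0.3118]
t [0.5723 0.2715]
t [0.5119 0.2622]
t [0.5053 0.302 ]
[445.8 238.3]
[433.9 238.2]
[443.9 226. ]
[432.2 225.9]
```

>>> jog_arm --plan '[{"claw":0,"slide":[0.002,0,0.01],"roll":0},{"claw":0,"slide":[0,0,0.01],"roll":0},{"claw":0,"slide":[0,0,0.01],"roll":0},{"claw":0,"slide":[0,0,0.004],"roll":0},{"claw":0,"slide":[0,0,0.002],"roll":0},{"claw":0,"slide":[0,0,0.002],"roll":0},{"claw":0,"slide":[0,0,0.0015],"roll":0},{"claw":0,"slide":[0,0,0.001],"roll":0},{"claw":0,"slide":[0,0,0.001],"roll":0},{"claw":0,"slide":[0,0,0],"roll":0}]'

```text
clock: 3.53
ee_pos: [0.5678, 0.2908, 0.0672]
tool_rot: [0.996, 0.086, 0.002, -0.0]
wrist_force: [1.7, -0.7, 2.7]
opening: 0.007
```

>>> jog_arm --plan '[{"claw":0,"slide":[0,0,0.001],"roll":0},{"claw":0,"slide":[0,0,0.001],"roll":0},{"claw":0,"slide":[0,0,0.001],"roll":0},{"claw":0,"slide":[0,0,0.001],"roll":0},{"claw":0,"slide":[0,0,0.001],"roll":0},{"claw":0,"slide":[0,0,0.001],"roll":0},{"claw":0,"slide":[0,0,0],"roll":0},{"claw":0,"slide":[0,0,0],"roll":0},{"claw":0,"slide":[0,0,0],"roll":0},{"claw":0,"slide":[0,0,0],"roll":0}]'

```text
clock: 4.37
ee_pos: [0.5665, 0.2907, 0.0612]
tool_rot: [0.996, 0.086, 0.0, -0.0]
wrist_force: [1.2, -0.6, 7.3]
opening: 0.003
```

>>> jog_arm --plan '[{"claw":0,"slide":[0,0,0.0005],"roll":0},{"claw":0,"slide":[0,0,0.0005],"roll":0},{"claw":0,"slide":[0,0,0],"roll":0},{"claw":0,"slide":[0,0,0],"roll":0},{"claw":0,"slide":[0,0,0],"roll":0},{"claw":0,"slide":[0,0,0],"roll":0},{"claw":0,"slide":[0,0,0],"roll":0},{"claw":0,"slide":[0,0,0],"roll":0},{"claw":0,"slide":[0,0,0],"roll":0},{"claw":0,"slide":[0,0,0],"roll":0}]'

```text
clock: 5.2
ee_pos: [0.5666, 0.2907, 0.0612]
tool_rot: [0.996, 0.086, 0.0, -0.0]
wrist_force: [-0.1, -1.2, 12.8]
opening: -0.0
```

>>> jog_arm --plan '[{"claw":0,"slide":[0,0,-0.01],"roll":0},{"claw":0,"slide":[0,0,-0.03],"roll":0},{"claw":0,"slide":[0,0,-0.04],"roll":0},{"claw":0,"slide":[0,0,-0.04],"roll":0},{"claw":0,"slide":[-0.0149,0.033,0],"roll":0},{"claw":0,"slide":[-0.0149,0.033,0],"roll":0},{"claw":0,"slide":[-0.0149,0.033,0],"roll":0},{"claw":0,"slide":[-0.0149,0.033,0],"roll":0},{"claw":0,"slide":[-0.0149,0.033,0],"roll":0},{"claw":0,"slide":[-0.0149,0.033,0],"roll":0}]'

```text
clock: 6.03
ee_pos: [0.5101, 0.0787, 0.1786]
tool_rot: [0.996, 0.086, -0.002, -0.0]
wrist_force: [0.5, -0.2, -0.8]
opening: 0.004
```

```bash
python3 - <<'E'
from h import *
from plant import imaging
a=imaging.snapshot("scene")["pixels"]
old=C["scene"]["pixels"]
cv2.imwrite("pics/r1.png",np.hstack([crop(a,360,170,100,90,4,None),crop(old,360,170,100,90,4,None)]))
E
```

```text
(no output)
```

View pics/r1.png

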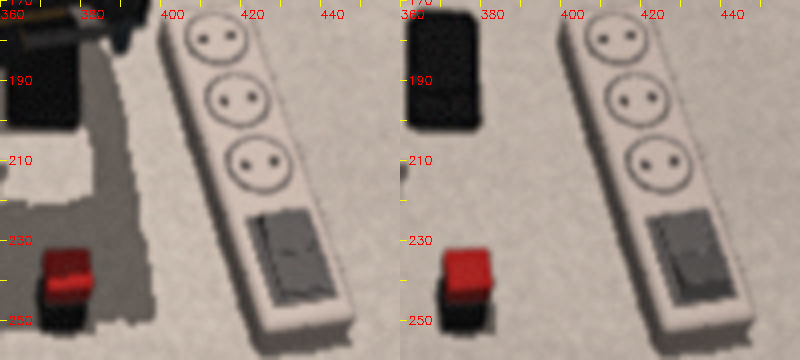

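The rocker (scene 432,235) has changed shape to on, and the strip hasn't moved. Next is the computer.

>>> jog_arm --plan '[{"claw":0,"slide":[-0.0149,0.033,0],"roll":0},{"claw":0,"slide":[-0.0149,0.033,0],"roll":0},{"claw":0,"slide":[-0.0149,0.033,0],"roll":0},{"claw":0,"slide":[-0.0149,0.033,0],"roll":0},{"claw":0,"slide":[-0.0149,0.033,0],"roll":0},{"claw":0,"slide":[-0.0149,0.033,0],"roll":0},{"claw":0,"slide":[-0.0149,0.033,0],"roll":0},{"claw":0,"slide":[-0.0149,0.033,0],"roll":0},{"claw":0,"slide":[-0.0149,0.033,0],"roll":0},{"claw":0,"slide":[-0.0149,0.033,0],"roll":0}]'

```text
clock: 6.92
ee_pos: [0.4205, -0.2711, 0.1788]
tool_rot: [0.996, 0.086, -0.001, -0.001]
wrist_force: [0.9, 0.1, 0.3]
opening: 0.002
```

>>> jog_arm --plan '[{"claw":0,"slide":[0,0,0.03],"roll":0},{"claw":0,"slide":[0,0,0.03],"roll":0},{"claw":0,"slide":[0,0,0.02],"roll":0},{"claw":0,"slide":[0,0,0],"roll":0},{"claw":0,"slide":[0,0,0],"roll":0},{"claw":0,"slide":[0,0,0],"roll":0},{"claw":0,"slide":[0,0,0],"roll":0},{"claw":0,"slide":[0,0,0],"roll":0},{"claw":0,"slide":[0,0,0],"roll":0},{"claw":0,"slide":[0,0,0],"roll":0}]'

```text
clock: 7.75
ee_pos: [0.4225, -0.2706, 0.1002]
tool_rot: [0.996, 0.086, 0.001, 0.0]
wrist_force: [0.0, -0.1, -0.6]
opening: 0.006
```

```bash
python3 look.py l2
```

```text
[ 0.42253141 -0.27061271  0.1002329 ] [ 0.00633476 -0.11385478 -0.55053259] 7.75
scene tip px [206.1 181.2]
top tip px [409.9 220.4]
```

View pics/l2.png

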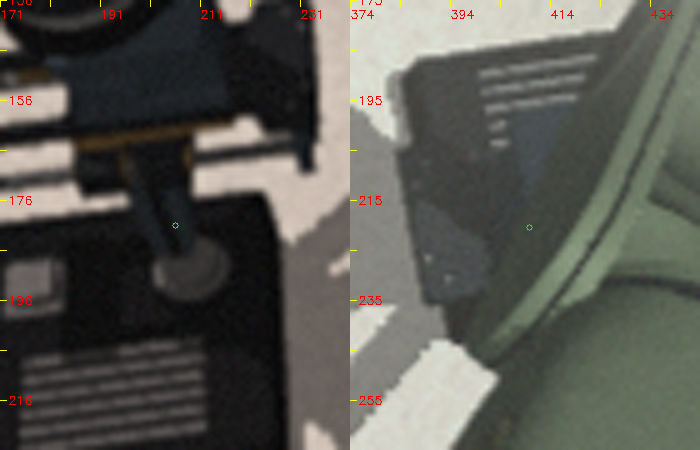

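>>> jog_arm --plan '[{"claw":0,"slide":[0.002,0,0.01],"roll":0},{"claw":0,"slide":[0,0,0.01],"roll":0},{"claw":0,"slide":[0,0,0.005],"roll":0},{"claw":0,"slide":[0,0,0.002],"roll":0},{"claw":0,"slide":[0,0,0.002],"roll":0},{"claw":0,"slide":[0,0,0.001],"roll":0},{"claw":0,"slide":[0,0,0.001],"roll":0},{"claw":0,"slide":[0,0,0.001],"roll":0},{"claw":0,"slide":[0,0,0.001],"roll":0},{"claw":0,"slide":[0,0,0],"roll":0}]'

```text
clock: 8.68
ee_pos: [0.4242, -0.2703, 0.0664]
tool_rot: [0.996, 0.086, 0.0, 0.0]
wrist_force: [-0.5, 0.3, 1.0]
opening: 0.007
```

>>> jog_arm --plan '[{"claw":0,"slide":[0,0,0.001],"roll":0},{"claw":0,"slide":[0,0,0.0005],"roll":0},{"claw":0,"slide":[0,0,0.0005],"roll":0},{"claw":0,"slide":[0,0,0],"roll":0},{"claw":0,"slide":[0,0,0],"roll":0},{"claw":0,"slide":[0,0,0],"roll":0},{"claw":0,"slide":[0,0,0],"roll":0},{"claw":0,"slide":[0,0,0],"roll":0},{"claw":0,"slide":[0,0,0],"roll":0},{"claw":0,"slide":[0,0,0],"roll":0}]'

```text
clock: 9.52
ee_pos: [0.4245, -0.2704, 0.0662]
tool_rot: [0.996, 0.086, 0.001, 0.001]
wrist_force: [-4.0, 2.3, 12.9]
opening: 0.009
```

>>> jog_arm --plan '[{"claw":0,"slide":[0,0,-0.01],"roll":0},{"claw":0,"slide":[0,0,-0.04],"roll":0},{"claw":0,"slide":[0,0,-0.04],"roll":0},{"claw":0,"slide":[0,0,-0.04],"roll":0},{"claw":0,"slide":[0.012,-0.0354,0],"roll":0},{"claw":0,"slide":[0.012,-0.0354,0],"roll":0},{"claw":0,"slide":[0.012,-0.0354,0],"roll":0},{"claw":0,"slide":[0.012,-0.0354,0],"roll":0},{"claw":0,"slide":[0.012,-0.0354,0],"roll":0},{"claw":0,"slide":[0.012,-0.0354,0],"roll":0}]'

```text
clock: 10.35
ee_pos: [0.4592, -0.047, 0.195]
tool_rot: [0.996, 0.086, 0.001, 0.0]
wrist_force: [0.5, -0.5, -0.0]
opening: 0.002
```

>>> jog_arm --plan '[{"claw":0,"slide":[0.012,-0.0354,0],"roll":0},{"claw":0,"slide":[0.012,-0.0354,0],"roll":0},{"claw":0,"slide":[0.012,-0.0354,0],"roll":0},{"claw":0,"slide":[0,0,0.02],"roll":0},{"claw":0,"slide":[0,0,0.02],"roll":0},{"claw":0,"slide":[0,0,0],"roll":0},{"claw":0,"slide":[0,0,0],"roll":0},{"claw":0,"slide":[0,0,0],"roll":0},{"claw":0,"slide":[0,0,0],"roll":0},{"claw":0,"slide":[0,0,0],"roll":0}]'

```text
clock: 11.18
ee_pos: [0.4768, 0.0618, 0.1556]
tool_rot: [0.996, 0.086, 0.001, 0.0]
wrist_force: [-0.1, -0.0, 0.3]
opening: 0.009
```

```bash
python3 look.py l3; python3 - <<'E'
from h import *
from plant import imaging
a=imaging.snapshot("scene")["pixels"]
cv2.imwrite("pics/r2.png",np.hstack([crop(a,150,160,90,80,4,None),crop(C["scene"]["pixels"],150,160,90,80,4,None)]))
E
```

```text
[0.4767583  0.06184655 0.15558837] [-0.14358665 -0.03529783  0.34374739] 11.1833
scene tip px [339.6 187.7]
top tip px [284.5 193.6]
```

View pics/l3.png

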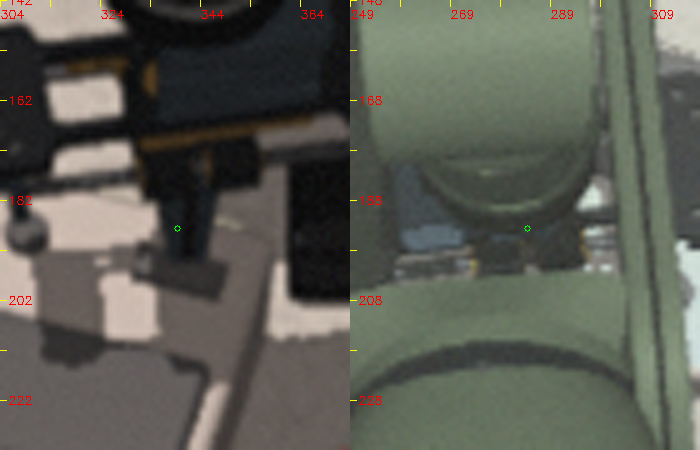

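View pics/r2.png

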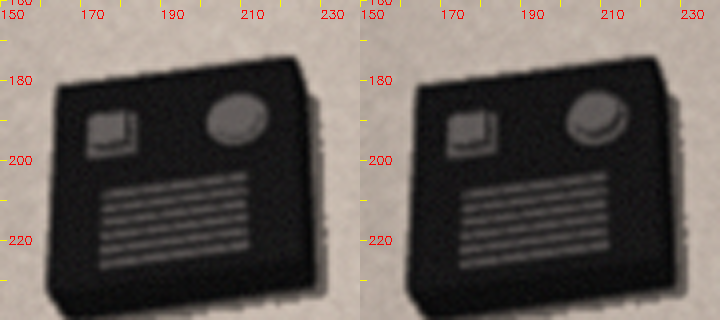

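The round key now reads flush at (209,189), and the square key is still out. The fingers are above the oblong key at about (341,196).

>>> jog_arm --plan '[{"claw":0,"slide":[0,0,0.01],"roll":0},{"claw":0,"slide":[0,0,0.01],"roll":0},{"claw":0,"slide":[0,0,0.008],"roll":0},{"claw":0,"slide":[0,0,0.002],"roll":0},{"claw":0,"slide":[0,0,0.002],"roll":0},{"claw":0,"slide":[0,0,0.001],"roll":0},{"claw":0,"slide":[0,0,0.001],"roll":0},{"claw":0,"slide":[0,0,0.001],"roll":0},{"claw":0,"slide":[0,0,0.001],"roll":0},{"claw":0,"slide":[0,0,0],"roll":0}]'

```text
clock: 12.17
ee_pos: [0.4761, 0.0622, 0.1185]
tool_rot: [0.996, 0.086, 0.0, 0.0]
wrist_force: [0.1, 0.0, 0.2]
opening: 0.005
```

>>> jog_arm --plan '[{"claw":0,"slide":[0,0,0.001],"roll":0},{"claw":0,"slide":[0,0,0.001],"roll":0},{"claw":0,"slide":[0,0,0.0005],"roll":0},{"claw":0,"slide":[0,0,0.0005],"roll":0},{"claw":0,"slide":[0,0,0],"roll":0},{"claw":0,"slide":[0,0,0],"roll":0},{"claw":0,"slide":[0,0,0],"roll":0},{"claw":0,"slide":[0,0,0],"roll":0},{"claw":0,"slide":[0,0,0],"roll":0},{"claw":0,"slide":[0,0,0],"roll":0}]'

```text
clock: 13.0
ee_pos: [0.4763, 0.0623, 0.1181]
tool_rot: [0.996, 0.086, 0.001, 0.0]
wrist_force: [-6.8, -0.7, 21.1]
opening: 0.005
```

>>> jog_arm --plan '[{"claw":0,"slide":[0,0,-0.01],"roll":0},{"claw":0,"slide":[0,0,-0.04],"roll":0},{"claw":0,"slide":[0,0,-0.04],"roll":0},{"claw":0,"slide":[0,0,-0.03],"roll":0},{"claw":0,"slide":[-0.012,0.035,0],"roll":0},{"claw":0,"slide":[-0.012,0.035,0],"roll":0},{"claw":0,"slide":[-0.012,0.035,0],"roll":0},{"claw":0,"slide":[-0.012,0.035,0],"roll":0},{"claw":0,"slide":[-0.012,0.035,0],"roll":0},{"claw":0,"slide":[0,0,0],"roll":0}]'

```text
clock: 13.83
ee_pos: [0.4465, -0.1258, 0.2356]
tool_rot: [0.997, 0.083, 0.001, 0.002]
wrist_force: [0.6, 0.7, 0.7]
opening: 0.003
```

```bash
python3 look.py l4; python3 - <<'E'
from h import *
from plant import imaging
a=imaging.snapshot("scene")["pixels"]
cv2.imwrite("pics/r3.png",a)
cv2.imwrite("pics/r4.png",np.hstack([crop(a,270,160,100,110,4,None),crop(C["scene"]["pixels"],270,160,100,110,4,None)]))
E
```

```text
[ 0.4464699  -0.12575604  0.23558525] [0.55547735 0.74290058 0.74922484] 13.8333
scene tip px [255.5 155.3]
top tip px [362.7 201.5]
```

View pics/r3.png

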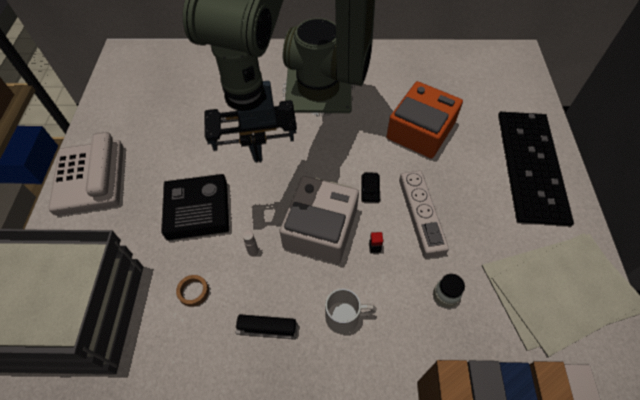

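View pics/r4.png

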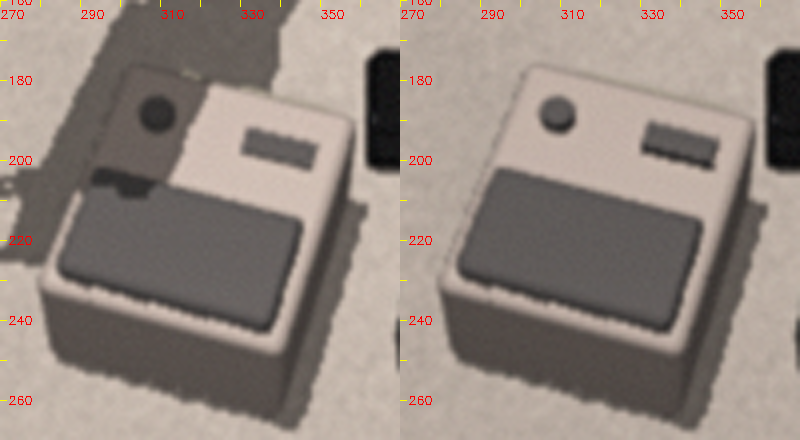

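The oblong key at (340,197) has sunk, the feed key is untouched, and everything else is where it was. The gripper hangs free at (255,135).

>>> jog_arm --plan '[{"claw":0,"slide":[0,0,0],"roll":0},{"claw":0,"slide":[0,0,0],"roll":0},{"claw":0,"slide":[0,0,0],"roll":0},{"claw":0,"slide":[0,0,0],"roll":0},{"claw":0,"slide":[0,0,0],"roll":0},{"claw":0,"slide":[0,0,0],"roll":0},{"claw":0,"slide":[0,0,0],"roll":0},{"claw":0,"slide":[0,0,0],"roll":0},{"claw":0,"slide":[0,0,0],"roll":0},{"claw":0,"slide":[0,0,0],"roll":0}]'

```text
clock: 14.82
ee_pos: [0.4468, -0.1205, 0.2354]
tool_rot: [0.996, 0.086, -0.0, 0.0]
wrist_force: [-0.6, -0.3, 0.1]
opening: 0.001
```

```bash
python3 -c "
from plant import order
print(order.finish_job())"
```

```text
the job is handed in; nothing more can be done
None
```

I pressed the rocker, then the round power key, then the oblong printer key, with the gripper shut, and handed the job in at about 15 s of the 54 s allowed. The hand-in gives no verdict.

- **Presses:** each one ended on its hard stop. The fingertips stopped at 47.2, 52.2 and 104.1 mm, against the stated 47, 52 and 104 mm. The wrist force read at the end of each press was between 13 and 21 N.
- **Final pictures:** the rocker is on and both power keys are in. The square and small round keys look untouched, though the small round key lay in the arm's shadow in the last picture. By eye, the strip and the loose things are where they were. The arm hangs free, with the tool 0.235 m above the desk and almost no force at the wrist.
- **Disagreement:** the two cameras differed by 3 to 9 mm on the measured points, more than the stated 2 mm. I aimed near the average and checked the fingers against the targets in the scene view before each press; the arm blocked most of the top view.

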